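# Crack the dry box open with the lid key

### The job

Take the lid key, an upright tool with a flat T-shaped foot, out of the cluttered tool bin, hook one end of its foot under the overhanging front lip of the sealed dry box, and pull up until the sticky gasket lets go, without letting the lid fly up. Finish while still holding: keep the key in the gripper and the lid hanging on it, ajar by about 25 mm at the front edge, held still with nothing else propping it. Touch the dry box with the key only, and leave the other things standing where they are.

Things in the scene. Friction and masses are not known exactly. Their poses are not given: they have to be found in the camera images.
- drybox: Fixed white box, 200 (x) x 180 (y) x 100 mm high, closed by a flat metal lid with a black gasket. Origin: centre of its underside, on the bench. Its own -x side is the front, where the lid overhangs and a small round dial sits; the lid's hinge runs along y at x = +100 mm, z = 100 mm. It may stand left or right of the bin, turned up to 0.3 rad.
- lid (a joint): Lid angle in rad: 0 shut, grows as the front lifts (up to 0.35). The lid is a flat metal plate 230 x 190 x 10 mm without a handle, about 0.45 kg, and falls shut by its own weight. The gasket holds it down: lifting at the front edge takes a peak of about 12 N, reached 3 to 4 mm up, which then fades and is gone about 10 mm up (0.045 rad); after that 2 to 4 N of weight and drag are left. 0.109 rad is 25 mm at the front edge.
- lid_lip (a point): Middle of the lower edge of the lid's front end, 230 mm from the hinge line, 100 mm above the bench when shut; moves with the lid (its x axis points from the front edge to the hinge). The lid overhangs the box's front wall by 30 mm, so there is a free space 30 mm deep below this edge, open to the front and down to the bench.
- key: Loose lid key, 0.18 kg or so, standing upright in the bin, 106 mm high. Origin: centre of the foot's underside, z up. Steel foot plate 64 (x) x 30 (y) x 6 mm (z 0 to 6); steel stem 10 (x) x 12 (y) mm from z 6 to 72; black grip block 36 (x) x 16 (y) x 36 mm from z 70 to 106, to be gripped across its y faces. Both ends of the foot are alike, each standing out 27 mm beyond the stem.
- bin: Fixed grey open bin, 120 (x) x 220 (y) x 45 mm high, walls and floor 5 mm. Origin: centre of its underside. It holds the key, the vial and the pestle, in three places 62 mm apart along its y axis, in any order.
- vial: Small brown capped vial standing in the bin, 32 mm across, 50 mm high; to be left alone. Origin: centre of its underside.
- pestle: White pestle standing in the bin, round foot 36 mm across, 52 mm high; to be left alone. Origin: centre of its underside.
- beaker: Bystander: empty glass beaker on the bench, 60 mm across, 70 mm high. Origin: centre of its underside.
- reagent: Bystander: white bottle, 64 mm across, 150 mm high. Origin: centre of its underside.
- jar: Bystander: brown jar, 70 mm across, 90 mm high. Origin: centre of its underside.
There are look-alikes about, which are no part of the job. What is meant by the key is not blue or orange, and is the smaller of those in its own colour.

How it is judged:
By the outcome, as a careful person would: the job done as asked, in the order asked, and still so for the second after the job is handed in, while the arm keeps its last pose, push and grip.
It also fails if it takes over 45 s, if anything falls off the work surface, if the arm or the gripper's body presses on something with over 40 N, if the wrist force passes 120 N, or if a joint passes its speed limit or range.

### The arm

A 7-joint arm with a two-finger parallel gripper is mounted at the origin on the work surface. World frame = base frame: x ahead of the robot, y to its left, z up, the work surface at z = 0. Lengths are in m, angles in rad, forces in N, time in s.
With the tool pointing down it reaches from about 0.425 to 0.875 m from the base axis. Payload 4.7 kg.
Tool frame: the origin (TCP) lies at the very end of the fingers, on their centre line; the grasp point (between the pads) lies 19 mm behind it; x points along the fingers, z is the direction in which the jaws open and shut, and the axes are right-handed (so a half turn about x gives the same grasp; the last joint's range is limited). The gripper opens to 87 mm and grips with 3 to 60 N. Pads are 19 mm wide; open, the fingers measure 117 mm over their backs; the gripper's body (75 mm by 190 mm) begins 51 mm behind the grasp point.
Start: joints at [-1.207, 0.321, -0.07, 1.45, 0.023, 1.371, -0.057], TCP at [0.223, 0.611, 0.223] pointing down, gripper open.
Joint ranges: [-2.86, 2.86], [-0.3, 2.09], [-1.38, 1.24], [0.06, 2.45], [-1.56, 4.7], [0.09, 2.05], [-2.69, 2.69]. Speed limits (rad/s): [2.57, 2.57, 3.14, 3.14, 3.14, 3.14, 3.14].

### API

Orientations are given as a rotation vector (axis times angle).
In Python, from bench import * gives the robot as it stands.
- The arm moves only by the shell command python3 -m handwheel 'ROWS' [OPENING] [FORCE]. ROWS is JSON, a list of rows, each an object with "xyz": the shift along the world's x, y, z in cm, a list of three; "angular": the turn, a rotation vector about the world's x, y, z in degrees, a list of three. A call has 1 to 5 rows; each row shifts and turns the pose as measured when the row begins; what a row does not reach is not made up. A row lasts 1/12 s, in which the tool goes at most 41.7 mm and 7.16 degrees, less where a joint would pass 70% of its speed; a pose out of reach is approached as far as the arm can. A call with a gripper value outside its range is refused whole. OPENING is the finger opening in cm, from 0 to 8.7, set as the call begins (- or left out, the last holds). The fingers move at their own pace and stop on an object; FORCE is the grip in N (left out, the last holds). Time passes only in rows, so rows that do not move let the fingers close. It gives the time, the measured TCP pose, the force and the opening at its end, in the units of the state.
- get_state(): the state, without advancing time (a new reading comes with each control period).
- get_image(name): name is "scene" or "top" or "wrist"; returns a dict with "pixels" (480x640x3 uint8, blue, green, red), "K" (3x3 intrinsics, pixels), "dist" ([k1, k2, p1, p2, k3] as OpenCV has them; the pictures are not rectified), "cam_to_world" (4x4, takes a point from camera to world coordinates). Camera axes: x right, y down, z forward; pixel columns grow to the right and rows downward; lengths in m; the calibration is good to about 2 mm. A picture is of the moment at which its call begins. There is no depth.
- close_job(): hands the job in, once; it reports no verdict.
The state is a dict: "time": time; "joint_positions": joint angles; "qd": joint speeds; "joint_torque": joint torques, N m; "position": TCP position; "tool_rot": TCP orientation; "ft_force": force on the tool from outside, world axes, zero at the start; "torque": the same for the moment, N m; "grip_width": opening from 0.0 (shut) to 1.0 (fully open).
Only numpy, scipy, OpenCV 4.12 (cv2) and the standard library are available. Lean on these libraries where they do the work, as an engineer would, in place of code of your own. Each camera call takes 0.05 s, during which the arm holds its last target.

## Working session

There is one attempt and no reset: what is moved stays moved. The work goes in short steps, Python scripts to look and compute and a shell command to move; the robot and the scene stay as the last step left them, time stands still between calls to the robot, and variables do not carry over. Pictures are saved under pics/ and viewed, and the job is handed in when it is done.

```bash
ls; mkdir -p pics; python3 - <<'E'
from bench import *
import cv2,numpy as np
print(get_state())
for n in ["scene","top","wrist"]:
    im=get_image(n); cv2.imwrite(f"pics/{n}0.png",im["pixels"]); print(n,im["K"],im["dist"],np.round(im["cam_to_world"],4))
E
```

```text
pics
{'time': 0.0, 'joint_positions': array([-1.20689385,  0.32180217, -0.07007467,  1.45166629,  0.02261307,
        1.37081733, -0.0568794 ]), 'qd': array([-0.00210696, -0.00028073, -0.00145383, -0.00136902,  0.00213396,
        0.00047415, -0.0001975 ]), 'joint_torque': array([ 1.76059707e-04, -4.91289246e+01, -4.03486155e-01, -3.12523091e+01,
       -6.36083423e-02,  4.38966625e-02,  1.97577883e-04]), 'position': array([0.22262975, 0.61009172, 0.22147936]), 'tool_rot': array([-0.94899499,  1.35613824,  0.94703462]), 'ft_force': array([-0.3939513 ,  0.43324603,  0.45861712]), 'torque': array([-0.04165326, -0.04374243,  0.05156212]), 'grip_width': 0.998569925897029}
scene [[462.56360911   0.         321.67792816]
 [  0.         462.56360911 236.45597696]
 [  0.           0.           1.        ]] [-0.02059259  0.          0.          0.          0.        ] [[ 0.4615  0.5544 -0.6926  1.2437]
 [ 0.8869 -0.2717  0.3736 -0.3665]
 [ 0.019  -0.7867 -0.6171  0.6634]
 [ 0.      0.      0.      1.    ]]
top [[449.12380845   0.         312.24887168]
 [  0.         449.12380845 240.5289406 ]
 [  0.           0.           1.        ]] [-0.09297867  0.          0.          0.          0.        ] [[ 0.1325 -0.9701  0.2036  0.3583]
 [-0.9912 -0.1304  0.0237 -0.0126]
 [ 0.0035 -0.2049 -0.9788  1.0991]
 [ 0.      0.      0.      1.    ]]
wrist [[410.03164288   0.         318.96507469]
 [  0.         410.03164288 239.61665315]
 [  0.           0.           1.        ]] [-0.07997982  0.          0.          0.          0.        ] [[ 0.3423  0.8997  0.2711  0.1482]
 [ 0.9396 -0.3273 -0.1002  0.6369]
 [-0.0015  0.289  -0.9573  0.3839]
 [ 0.      0.      0.      1.    ]]
```

View pics/scene0.png

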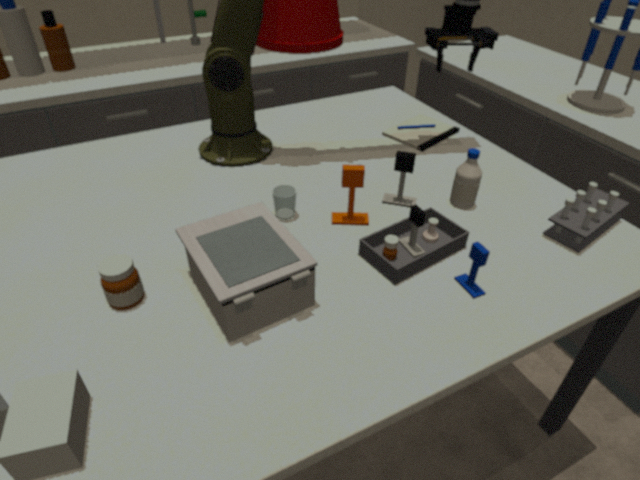

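View pics/top0.png

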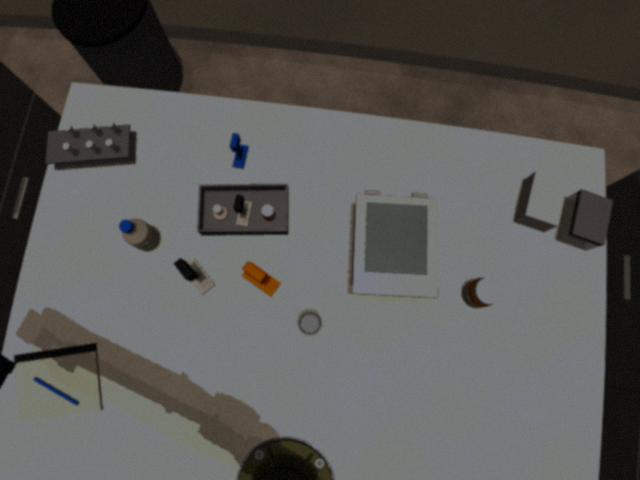

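View pics/wrist0.png

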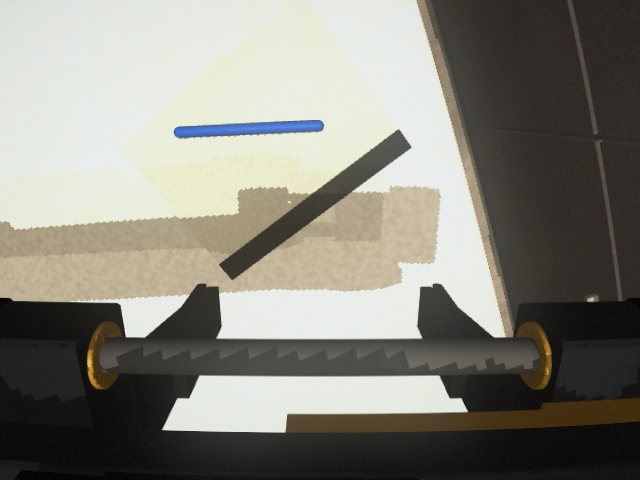

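Candidates for the key: blue (top 240,150), orange (top 262,278), black-grip on the bench (top 193,272) and black-grip in the bin (top 243,208). Blue and orange are excluded, so I'll compare the sizes of the two black ones in close crops.

```bash
cat > h.py <<'E'
from bench import *
import cv2,numpy as np
from scipy.spatial.transform import Rotation as R
from scipy.optimize import least_squares
def pix2world(im,uv,z):
    p=cv2.undistortPoints(np.array([[uv]],float),im["K"],np.array(im["dist"],float))[0,0]
    T=im["cam_to_world"]; d=T[:3,:3]@np.array([p[0],p[1],1]); o=T[:3,3]
    return o+d*(z-o[2])/d[2]
def proj(im,P):
    P=np.atleast_2d(P); T=np.linalg.inv(im["cam_to_world"])
    return cv2.projectPoints(P.astype(float),cv2.Rodrigues(T[:3,:3])[0],T[:3,3],im["K"],np.array(im["dist"],float))[0][:,0]
def crop(px,x0,y0,x1,y1,s,name,gamma=0.6):
    c=px[y0:y1,x0:x1]; c=(255*(c/255.)**gamma).astype(np.uint8)
    c=cv2.resize(c,None,fx=s,fy=s,interpolation=cv2.INTER_CUBIC)
    for u in range((x0+9)//10*10,x1,10):
        cv2.line(c,((u-x0)*s,0),((u-x0)*s,4 if u%50 else 12),(0,0,255),1)
        if u%20==0: cv2.putText(c,str(u),((u-x0)*s,22),0,.35,(0,0,255),1)
    for v in range((y0+9)//10*10,y1,10):
        cv2.line(c,(0,(v-y0)*s),(4,(v-y0)*s),(0,0,255),1)
        if v%20==0: cv2.putText(c,str(v),(6,(v-y0)*s+4),0,.35,(0,0,255),1)
    cv2.imwrite(name,c)
def state():
    s=get_state(); print("t%.2f"%s["time"],"p",np.round(s["position"],4),"f",np.round(s["ft_force"],2),"tq",np.round(s["torque"],2),"g%.3f"%s["grip_width"]); print(np.round(R.from_rotvec(s["tool_rot"]).as_matrix(),3)); return s
E
python3 - <<'E'
from h import *
a=cv2.imread("pics/top0.png"); crop(a,160,170,300,300,5,"pics/c1.png")
crop(a,330,180,450,310,4,"pics/c2.png")
a=cv2.imread("pics/scene0.png"); crop(a,340,140,480,290,4,"pics/c3.png")
crop(a,165,195,325,345,4,"pics/c4.png")
E
```

```text
(no output)
```

View pics/c1.png

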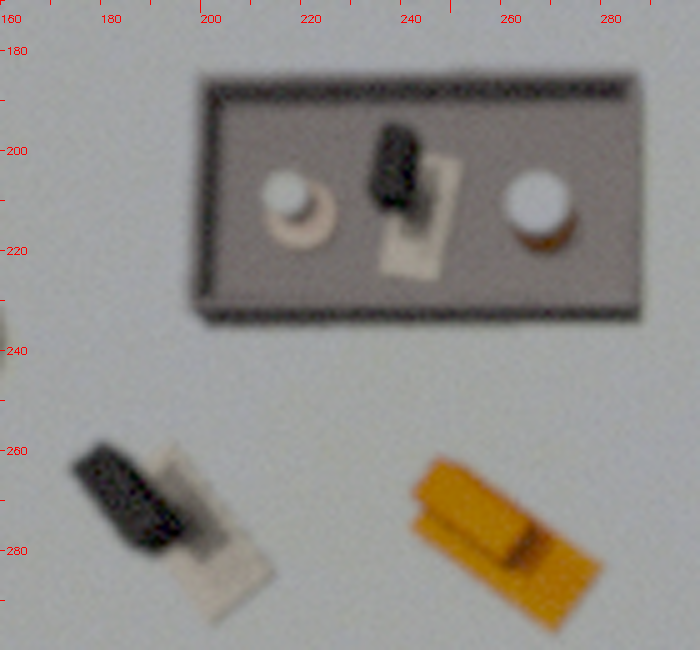

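View pics/c2.png

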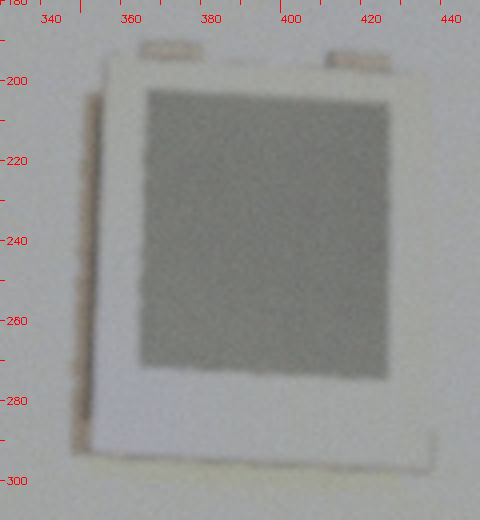

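View pics/c3.png

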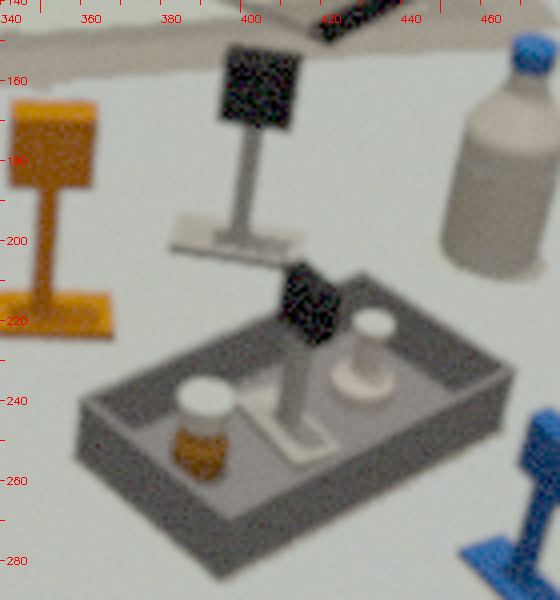

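View pics/c4.png

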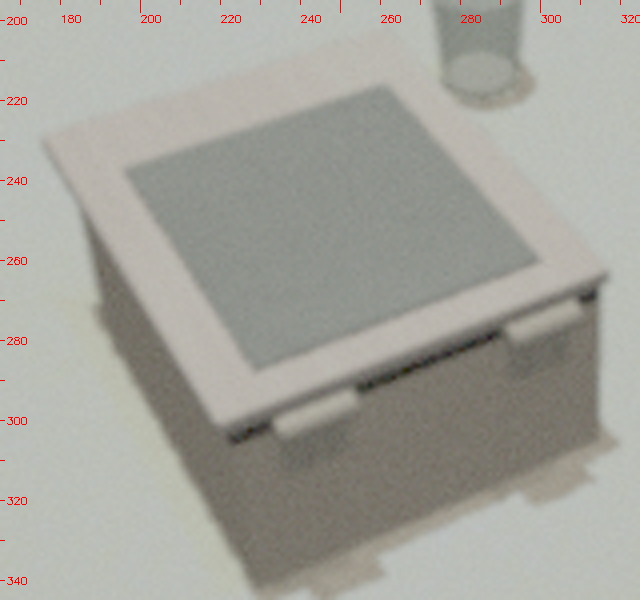

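```bash
cat > fit.py <<'E'
from h import *
class C: pass
ims={n:get_image(n) for n in ["scene","top"]}
def fit(obs,x0):
    def res(p):
        r=[]
        c,s=np.cos(p[2]),np.sin(p[2])
        for cam,P,uv in obs:
            W=[p[0]+c*P[0]-s*P[1],p[1]+s*P[0]+c*P[1],P[2]]
            r+=list(proj(ims[cam],W)[0]-uv)
        return np.array(r)
    o=least_squares(res,x0,loss="soft_l1"); print(np.round(o.x,4)); print(np.round(o.fun.reshape(-1,2),1).tolist()); return o.x
f,h=-.13,.1
b=fit([("scene",(f,-.095,.11),(176,230)),("scene",(h,-.095,.11),(220,302.5)),("scene",(h,.095,.11),(314,263)),
 ("top",(f,-.095,.11),(435,297.5)),("top",(f,.095,.11),(351.5,294)),("top",(h,.095,.11),(355.5,193.5)),
 ("scene",(h,-.09,0),(229.5,342)),("scene",(h,.09,0),(314.5,304))],[.55,-.2,0])
k=fit([("top",(.032,.015,.011),(243.5,200)),("top",(.032,-.015,.011),(252,201)),("top",(-.032,-.015,.011),(247.5,226)),("top",(-.032,.015,.011),(236,224.5)),
 ("top",(.018,.008,.111),(236,194.5)),("top",(.018,-.008,.111),(243,196)),("top",(-.018,-.008,.111),(240.5,211.5)),("top",(-.018,.008,.111),(233,209.5)),
 ("scene",(.032,-.015,.011),(412.5,255)),("scene",(.032,.015,.011),(422,250)),("scene",(-.032,-.015,.011),(397,239.5)),
 ("scene",(.018,.008,.111),(423,213)),("scene",(.018,-.008,.111),(415.5,218)),("scene",(-.018,-.008,.111),(409,206))],[.6,.1,0])
bn=fit([("top",(.06,.11,.045),(199,185.5)),("top",(.06,-.11,.045),(287.5,185)),("top",(-.06,-.11,.045),(288,235)),("top",(-.06,.11,.045),(198.5,235)),
 ("scene",(.06,-.11,.045),(398,267)),("scene",(.06,.11,.045),(468,231)),("scene",(-.06,-.11,.045),(360,240))],[.6,.1,0])
x,y,t=b; c,s=np.cos(t),np.sin(t)
print("lip",x+c*f,y+s*f)
for nm,uv,z in [("beaker",(310,322),.0),("jar",(475,292),.0),("reagent",(145,237),0),("orange",(262,283),0),("blackdecoy",(204,282),0)]:
    print(nm,np.round(pix2world(ims["top"],uv,z),3))
E
python3 fit.py
```

```text
[ 0.5944 -0.1742  0.0778]
[[-1.2, -1.7], [-0.5, -1.2], [4.3, -0.9], [1.8, 0.4], [-0.2, -0.5], [-0.5, 0.1], [-0.1, 1.2], [0.8, 1.4]]
[ 0.6294  0.1907 -0.0643]
[[-1.6, 0.9], [1.4, 2.1], [0.2, 1.3], [0.0, 0.5], [1.0, 0.1], [0.7, -0.1], [-0.4, -0.8], [0.3, -0.1], [-0.3, 1.2], [1.7, 2.8], [-0.1, -0.2], [1.6, -0.0], [2.6, -3.3], [-0.3, -0.4]]
[0.633  0.192  0.1583]
[[-0.5, 1.2], [-0.3, -0.6], [-0.1, -3.2], [-1.5, -1.0], [-1.6, 2.3], [-0.1, -0.2], [-2.3, -1.2]]
lip 0.46478480866767613 -0.18431746899361307
beaker [ 0.387 -0.007  0.   ]
jar [ 0.511 -0.403  0.   ]
reagent [0.539 0.435 0.   ]
orange [0.465 0.122 0.   ]
blackdecoy [0.448 0.265 0.   ]
```

Both views show the bin's black-grip key (top 243,208; scene 412,235) is clearly smaller than the bench one (top 193,272), so that's the target. Next is the turn needed and a hover point above it.

```bash
python3 - <<'E'
from h import *
s=state()
M=R.from_rotvec(s["tool_rot"]).as_matrix()
for yaw in (-.064,.078):
  for sg in (1,-1):
    z=sg*np.array([-np.sin(yaw),np.cos(yaw),0]); x=np.array([0,0,-1.]); T=np.column_stack([x,np.cross(z,x),z])
    print(yaw,sg,np.round(np.degrees(R.from_matrix(T@M.T).as_rotvec()),1), R.from_matrix(T).as_rotvec())
E
```

```text
t0.25 p [0.2227 0.6104 0.222 ] f [-0.09 -0.09 -1.28] tq [-0.02 -0.07  0.01] g0.995
[[-0.    -0.939  0.343]
 [-0.001  0.343  0.939]
 [-1.    -0.    -0.001]]
-0.064 1 [ 0.1 -0.  16.4] [-1.16192996  1.23877888  1.16192996]
-0.064 -1 [-0.000e+00 -1.000e-01 -1.636e+02] [ 1.2561835   1.17825487 -1.2561835 ]
0.078 1 [ 0.1 -0.  24.5] [-1.26642146  1.17130201  1.26642146]
0.078 -1 [-0.000e+00 -1.000e-01 -1.555e+02] [ 1.1515533   1.24506899 -1.1515533 ]
```

```bash
python3 -m handwheel '[{"xyz":[2.7,-2.8,0.4],"angular":[0,0,1.2]},{"xyz":[2.7,-2.8,0.4],"angular":[0,0,1.2]},{"xyz":[2.7,-2.8,0.4],"angular":[0,0,1.2]},{"xyz":[2.7,-2.8,0.4],"angular":[0,0,1.2]},{"xyz":[2.7,-2.8,0.4],"angular":[0,0,1.2]}]' 5
python3 -m handwheel '[{"xyz":[2.7,-2.8,0.2],"angular":[0,0,1.2]},{"xyz":[2.7,-2.8,0.2],"angular":[0,0,1.2]},{"xyz":[2.7,-2.8,0.2],"angular":[0,0,1.2]},{"xyz":[2.7,-2.8,0.2],"angular":[0,0,1.2]},{"xyz":[2.7,-2.8,0.2],"angular":[0,0,1.2]}]'
python3 -c "
from h import *
state()"
```

```text
time: 0.67
position: [0.3481, 0.4725, 0.2392]
tool_rot: [-1.045, 1.312, 1.053]
ft_force: [1.3, 1.1, 0.5]
grip_width: 0.705
time: 1.08
position: [0.488, 0.3248, 0.2509]
tool_rot: [-1.127, 1.263, 1.136]
ft_force: [1.1, -0.1, -0.6]
grip_width: 0.578
t1.08 p [0.488  0.3248 0.2509] f [ 1.13 -0.13 -0.64] tq [ 0.05 -0.05  0.01] g0.578
[[-0.007 -0.994  0.106]
 [ 0.     0.106  0.994]
 [-1.     0.007 -0.   ]]
```

```bash
python3 -m handwheel '[{"xyz":[2.8,-2.8,0],"angular":[0,0,0.8]},{"xyz":[2.8,-2.8,0],"angular":[0,0,0.8]},{"xyz":[2.8,-2.8,0],"angular":[0,0,0.8]},{"xyz":[2.5,-2.5,0],"angular":[0,0,0]},{"xyz":[0,0,0],"angular":[0,0,0]}]'
python3 - <<'E'
from h import *
state(); im=get_image("wrist"); cv2.imwrite("pics/w1.png",im["pixels"]); np.save("w1.npy",im,allow_pickle=True)
E
```

```text
time: 1.5
position: [0.6068, 0.199, 0.252]
tool_rot: [-1.158, 1.247, 1.155]
ft_force: [-0.9, -1.2, 0.1]
grip_width: 0.575
t1.50 p [0.6068 0.199  0.252 ] f [-0.86 -1.16  0.05] tq [-0.12  0.03  0.  ] g0.575
[[-0.002 -0.997  0.073]
 [-0.004  0.073  0.997]
 [-1.     0.002 -0.004]]
```

View pics/w1.png

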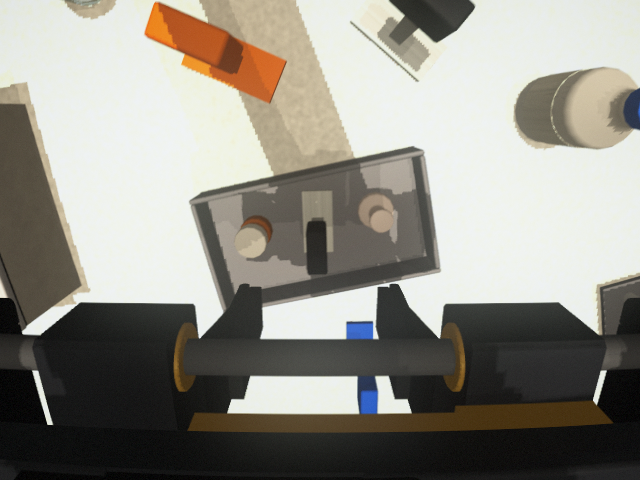

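```bash
python3 - <<'E'
from h import *
a=cv2.imread("pics/w1.png"); crop(a,270,170,370,290,6,"pics/c5.png",1)
E
```

```text
(no output)
```

View pics/c5.png

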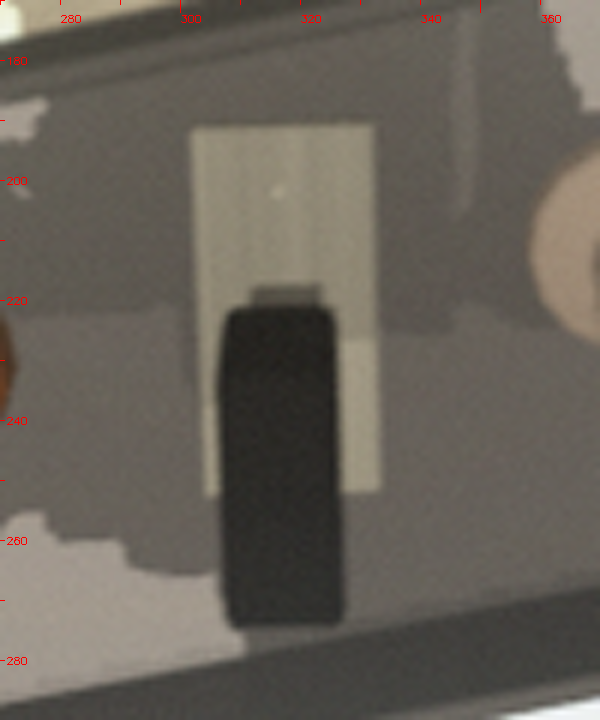

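```bash
python3 - <<'E'
from h import *
im=np.load("w1.npy",allow_pickle=True).item()
obs=[((-.032,-.015,.011),(301.8,191)),((-.032,.015,.011),(332,190.5)),((.032,-.015,.011),(304.3,252.5)),((.032,.015,.011),(333.5,252)),((.018,-.008,.111),(306.5,274.8)),((.018,.008,.111),(327.3,274.8))]
def res(p):
    c,s=np.cos(p[2]),np.sin(p[2])
    return np.concatenate([proj(im,[p[0]+c*P[0]-s*P[1],p[1]+s*P[0]+c*P[1],P[2]])[0]-uv for P,uv in obs])
o=least_squares(res,[.63,.19,0]); print(np.round(o.x,4),np.round(o.fun,1))
E
```

```text
[ 0.6299  0.1942 -0.0488] [-0.   0.1 -0.  -0.1 -0.4 -0.3 -0.6 -0.4  0.7  0.4  0.1  0. ]
```

```bash
python3 -m handwheel '[{"xyz":[2.3,-0.5,-3],"angular":[0,0,1.4]},{"xyz":[0,0,-3.5],"angular":[0,0,0]},{"xyz":[0,0,-2.5],"angular":[0,0,0]},{"xyz":[0,0,-1],"angular":[0,0,0]},{"xyz":[0,0,0],"angular":[0,0,0]}]'; python3 -c "
from h import *
state()"
```

```text
time: 1.97
position: [0.6277, 0.2011, 0.1505]
tool_rot: [-1.175, 1.227, 1.18]
ft_force: [-1.0, 0.2, 1.0]
grip_width: 0.573
t1.97 p [0.6277 0.2011 0.1505] f [-1.01  0.25  1.04] tq [ 0.02 -0.02  0.02] g0.573
[[-0.001 -0.999  0.043]
 [ 0.003  0.043  0.999]
 [-1.     0.001  0.003]]
```

```bash
python3 -m handwheel '[{"xyz":[0.2,-0.7,0],"angular":[0,0,0]},{"xyz":[0,0,0],"angular":[0,0,0]}]'; python3 -c "
from h import *
state(); im=get_image('wrist'); cv2.imwrite('pics/w2.png',im['pixels'])"
```

```text
time: 2.13
position: [0.6288, 0.1957, 0.1514]
tool_rot: [-1.176, 1.226, 1.183]
ft_force: [-0.2, 0.1, -0.3]
grip_width: 0.577
t2.13 p [0.6288 0.1957 0.1514] f [-0.24  0.11 -0.27] tq [-0.08  0.03 -0.03] g0.577
[[-0.002 -0.999  0.04 ]
 [ 0.004  0.04   0.999]
 [-1.     0.002  0.004]]
```

View pics/w2.png

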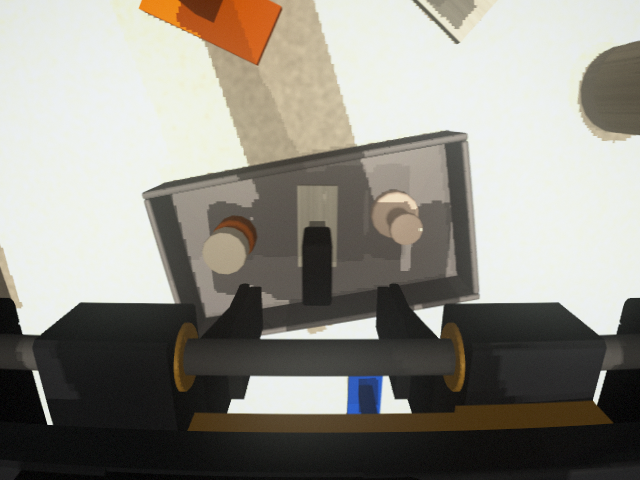

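The block (317,265) is centred between the fingertips (250 and 388), and the vial and pestle are clear of them. Descending.

```bash
python3 -m handwheel '[{"xyz":[0.1,-0.1,-2.5],"angular":[0,0,0]},{"xyz":[0,0,-2.5],"angular":[0,0,0]},{"xyz":[0,0,-1.7],"angular":[0,0,0]},{"xyz":[0,0,-0.8],"angular":[0,0,0]},{"xyz":[0,0,0],"angular":[0,0,0]}]'; python3 -c "
from h import *
state()"
```

```text
time: 2.6
position: [0.6358, 0.2005, 0.0866]
tool_rot: [-1.179, 1.203, 1.177]
ft_force: [-0.6, -0.1, 0.1]
grip_width: 0.572
t2.60 p [0.6358 0.2005 0.0866] f [-0.59 -0.11  0.06] tq [ 0.01  0.02 -0.03] g0.572
[[ 0.017 -0.999  0.037]
 [ 0.015  0.037  0.999]
 [-1.    -0.016  0.015]]
```

```bash
python3 -m handwheel '[{"xyz":[-0.6,-0.6,-0.5],"angular":[-0.9,1,0]},{"xyz":[0,0,0],"angular":[0,0,0]}]'; python3 -c "
from h import *
state()"
```

```text
time: 2.77
position: [0.6305, 0.1948, 0.0841]
tool_rot: [-1.183, 1.226, 1.182]
ft_force: [-0.4, 0.4, -0.3]
grip_width: 0.574
t2.77 p [0.6305 0.1948 0.0841] f [-0.36  0.39 -0.33] tq [-0.    0.04  0.05] g0.574
[[ 0.001 -0.999  0.036]
 [-0.001  0.036  0.999]
 [-1.    -0.001 -0.001]]
```

```bash
python3 -m handwheel '[{"xyz":[0,0,-0.9],"angular":[0,0,-0.7]},{"xyz":[0,0,0],"angular":[0,0,0]}]'
python3 -m handwheel '[{"xyz":[0,0,0],"angular":[0,0,0]},{"xyz":[0,0,0],"angular":[0,0,0]},{"xyz":[0,0,0],"angular":[0,0,0]},{"xyz":[0,0,0],"angular":[0,0,0]},{"xyz":[0,0,0],"angular":[0,0,0]}]' 0 60
python3 -c "
from h import *
state()"
```

```text
time: 2.93
position: [0.632, 0.1953, 0.0771]
tool_rot: [-1.174, 1.229, 1.17]
ft_force: [-0.5, 0.3, -1.5]
grip_width: 0.576
time: 3.35
position: [0.6333, 0.1957, 0.0789]
tool_rot: [-1.175, 1.226, 1.168]
ft_force: [1.0, -0.1, 0.4]
grip_width: 0.283
t3.35 p [0.6333 0.1957 0.0789] f [ 1.   -0.05  0.38] tq [-0.    0.03 -0.05] g0.283
[[ 0.007 -0.999  0.05 ]
 [ 0.002  0.05   0.999]
 [-1.    -0.007  0.002]]
```

```bash
python3 -m handwheel '[{"xyz":[-0.2,-0.1,-0.1],"angular":[0,0,0]},{"xyz":[0,0,0],"angular":[0,0,0]},{"xyz":[0,0,0],"angular":[0,0,0]},{"xyz":[0,0,0],"angular":[0,0,0]},{"xyz":[0,0,0],"angular":[0,0,0]}]' 0 60
python3 -c "
from h import *
state()"
```

```text
time: 3.77
position: [0.6313, 0.1947, 0.0779]
tool_rot: [-1.174, 1.225, 1.168]
ft_force: [0.0, -0.6, 0.0]
grip_width: 0.182
t3.77 p [0.6313 0.1947 0.0779] f [ 0.02 -0.58  0.03] tq [ 0.07 -0.02 -0.03] g0.182
[[ 0.008 -0.999  0.05 ]
 [ 0.002  0.05   0.999]
 [-1.    -0.008  0.002]]
```

```bash
python3 -m handwheel '[{"xyz":[0,0,1.5],"angular":[0,0,0]},{"xyz":[0,0,2],"angular":[0,0,0]},{"xyz":[0,0,2.5],"angular":[0,0,0]},{"xyz":[0,0,2.5],"angular":[0,0,0]},{"xyz":[0,0,2.5],"angular":[0,0,0]}]'
python3 -m handwheel '[{"xyz":[0,0,2.5],"angular":[0,0,0]},{"xyz":[0,0,2.5],"angular":[0,0,0]},{"xyz":[0,0,1],"angular":[0,0,0]},{"xyz":[0,0,0],"angular":[0,0,0]}]'
python3 - <<'E'
from h import *
state()
for n in ("wrist","scene"):
    im=get_image(n); cv2.imwrite(f"pics/{n}3.png",im["pixels"])
E
```

```text
time: 4.18
position: [0.6229, 0.1922, 0.1799]
tool_rot: [-1.171, 1.247, 1.179]
ft_force: [0.1, -0.0, -1.3]
grip_width: 0.172
time: 4.52
position: [0.6234, 0.1922, 0.2461]
tool_rot: [-1.172, 1.243, 1.177]
ft_force: [-0.1, -0.1, -2.9]
grip_width: 0.178
t4.52 p [0.6234 0.1922 0.2461] f [-0.09 -0.09 -2.87] tq [ 0.01 -0.07 -0.03] g0.178
[[-0.01  -0.999  0.05 ]
 [-0.005  0.05   0.999]
 [-1.     0.01  -0.005]]
```

View pics/wrist3.png

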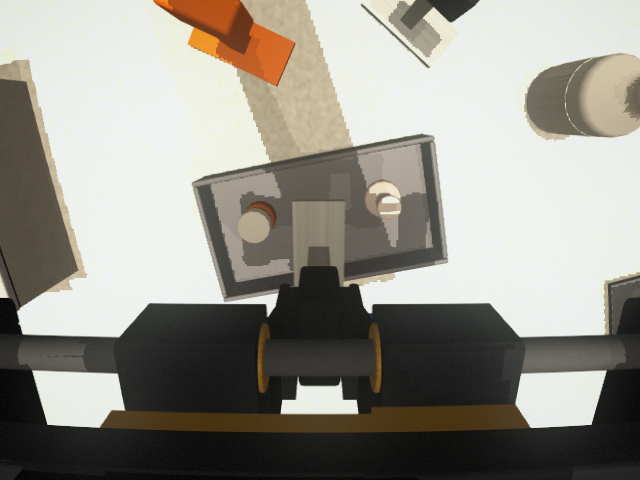

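View pics/scene3.png

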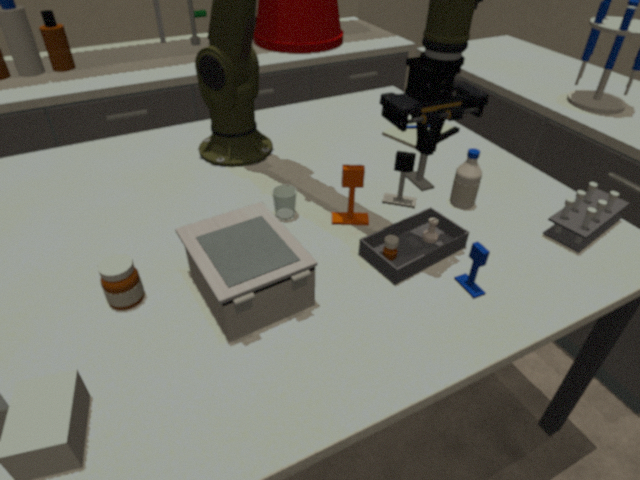

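```bash
python3 -m handwheel '[{"xyz":[-1.5,-2.5,0.3],"angular":[0,0,0.7]},{"xyz":[-1.5,-3.5,0.3],"angular":[0,0,0.7]},{"xyz":[-1.5,-3.5,0.2],"angular":[0,0,0.7]},{"xyz":[-1.5,-3.5,0.2],"angular":[0,0,0.7]},{"xyz":[-1.5,-3.5,0],"angular":[0,0,0.7]}]'
python3 -m handwheel '[{"xyz":[-1.5,-3.5,0],"angular":[0,0,0.7]},{"xyz":[-1.5,-3.5,0],"angular":[0,0,0.7]},{"xyz":[-1.5,-3.5,0],"angular":[0,0,0.7]},{"xyz":[-1.5,-3.5,0],"angular":[0,0,0.7]},{"xyz":[-1.5,-3.5,0],"angular":[0,0,0.7]}]'
python3 -c "
from h import *
state()"
```

```text
time: 5.03
position: [0.5397, 0.0343, 0.2383]
tool_rot: [-1.225, 1.222, 1.253]
ft_force: [1.1, -0.3, -1.7]
grip_width: 0.178
time: 5.45
position: [0.4532, -0.1472, 0.2263]
tool_rot: [-1.266, 1.202, 1.316]
ft_force: [1.0, 0.4, -2.0]
grip_width: 0.18
t5.45 p [ 0.4532 -0.1472  0.2263] f [ 1.01  0.4  -1.97] tq [ 0.02 -0.15  0.02] g0.180
[[-0.049 -0.994 -0.101]
 [-0.011 -0.1    0.995]
 [-0.999  0.049 -0.006]]
```

```bash
python3 -m handwheel '[{"xyz":[0.5,-1.5,2],"angular":[0.5,-2.8,-1]},{"xyz":[0,0,0],"angular":[0,0,0]}]'
python3 - <<'E'
from h import *
state(); im=get_image('wrist'); cv2.imwrite('pics/w4.png',im['pixels']); np.save("w4.npy",im,allow_pickle=True)
E
```

```text
time: 5.62
position: [0.4512, -0.1715, 0.2421]
tool_rot: [-1.259, 1.183, 1.264]
ft_force: [-0.1, -0.4, -1.4]
grip_width: 0.181
t5.62 p [ 0.4512 -0.1715  0.2421] f [-0.13 -0.35 -1.43] tq [-0.08 -0.11 -0.03] g0.181
[[-0.007 -0.998 -0.069]
 [-0.003 -0.069  0.998]
 [-1.     0.007 -0.003]]
```

View pics/w4.png

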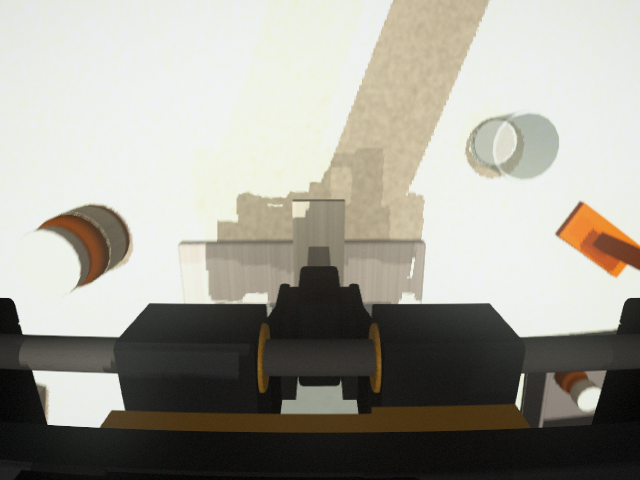

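```bash
python3 - <<'E'
from h import *
a=cv2.imread("pics/w4.png"); A="pics/t1.png";B="pics/t2.png"
crop(a,165,225,230,285,6,A,2.5); crop(a,380,225,445,285,6,B,2.5)
cv2.imwrite("pics/c6.png",np.hstack([cv2.imread(A),cv2.imread(B)]))
E
```

```text
(no output)
```

View pics/c6.png

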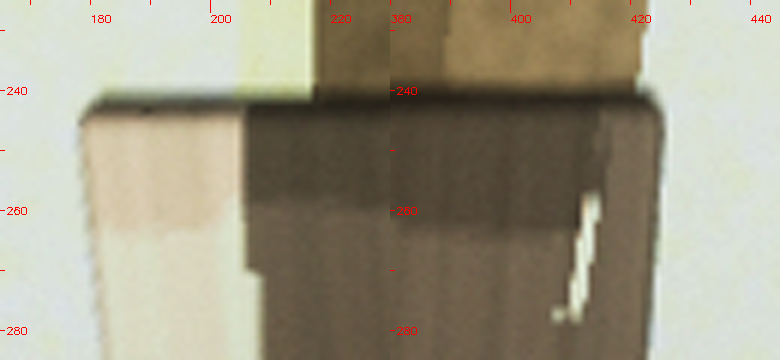

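```bash
python3 - <<'E'
from h import *
im=np.load("w4.npy",allow_pickle=True).item()
L=pix2world(im,(178.3,242),.11); Rr=pix2world(im,(424.8,240.5),.11)
print(L,Rr,np.linalg.norm(L-Rr)); d=Rr-L; yaw=np.arctan2(-d[0],d[1]); m=(L+Rr)/2; print("yaw",yaw,"lip",m)
# key foot near toe
for z in (.169+.006,): print(pix2world(im,(293,200),.2421-.073+.006),pix2world(im,(343.5,200),.2421-.073+.006))
print(np.round(im["cam_to_world"],3))
E
```

```text
[ 0.46912865 -0.27838582  0.11      ] [ 0.45478359 -0.09237946  0.11      ] 0.18655869452459678
yaw 0.07696901603847973 lip [ 0.46195612 -0.18538264  0.11      ]
[ 0.41823144 -0.18960924  0.1751    ] [ 0.41621233 -0.16095611  0.1751    ]
[[-0.07   0.957  0.281  0.373]
 [ 0.998  0.068  0.018 -0.177]
 [-0.002  0.282 -0.959  0.405]
 [ 0.     0.     0.     1.   ]]
```

```bash
python3 -m handwheel '[{"xyz":[-2,-1,0],"angular":[0,-0.4,0.4]},{"xyz":[-1.4,-0.7,0],"angular":[0,0,0]},{"xyz":[0,0,0],"angular":[0,0,0]}]'; python3 -c "
from h import *
state()"
```

```text
time: 5.92
position: [0.4133, -0.1815, 0.2337]
tool_rot: [-1.263, 1.18, 1.285]
ft_force: [0.6, -0.3, -3.1]
grip_width: 0.177
t5.92 p [ 0.4133 -0.1815  0.2337] f [ 0.58 -0.27 -3.14] tq [0.01 0.01 0.  ] g0.177
[[-0.017 -0.996 -0.085]
 [ 0.    -0.085  0.996]
 [-1.     0.017  0.002]]
```

```bash
python3 -m handwheel '[{"xyz":[0.5,-0.8,-1.5],"angular":[0,-1,-0.5]},{"xyz":[0,0,-2],"angular":[0,0,0]},{"xyz":[0,0,0],"angular":[0,0,0]}]'; python3 -c "
from h import *
state()"
```

```text
time: 6.17
position: [0.4192, -0.1842, 0.1952]
tool_rot: [-1.268, 1.167, 1.273]
ft_force: [-1.4, -0.2, -3.0]
grip_width: 0.183
t6.17 p [ 0.4192 -0.1842  0.1952] f [-1.36 -0.21 -3.04] tq [0.14 0.1  0.01] g0.183
[[-0.002 -0.996 -0.084]
 [ 0.003 -0.084  0.996]
 [-1.     0.002  0.003]]
```

```bash
python3 -m handwheel '[{"xyz":[-0.4,-0.5,-0.3],"angular":[0,0,-0.4]},{"xyz":[0,0,-1.5],"angular":[0,0,0]},{"xyz":[-0.1,0,-1.3],"angular":[0,0,0]},{"xyz":[0,0,0],"angular":[0,0,0]}]'; python3 - <<'E'
from h import *
state()
for n in ("wrist","scene","top"):
    im=get_image(n); cv2.imwrite(f"pics/{n}5.png",im["pixels"]); np.save(f"{n}5.npy",im,allow_pickle=True)
E
```

```text
time: 6.5
position: [0.4154, -0.1857, 0.163]
tool_rot: [-1.266, 1.17, 1.275]
ft_force: [-1.1, 0.9, -1.3]
grip_width: 0.181
t6.50 p [ 0.4154 -0.1857  0.163 ] f [-1.08  0.93 -1.34] tq [-0.01  0.1   0.05] g0.181
[[-0.005 -0.997 -0.083]
 [ 0.003 -0.083  0.997]
 [-1.     0.004  0.003]]
```

View pics/wrist5.png

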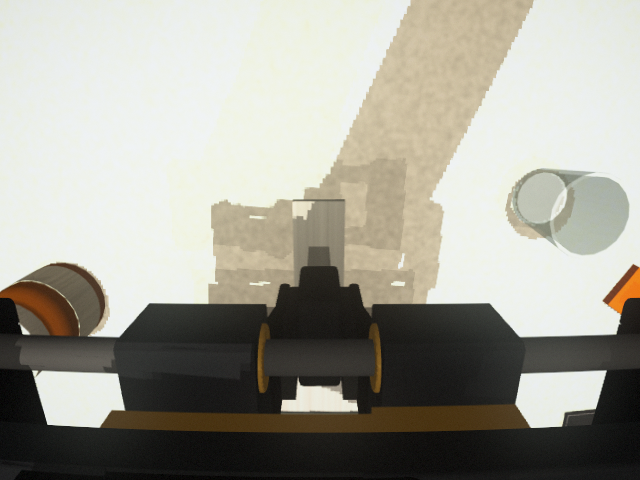

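View pics/scene5.png

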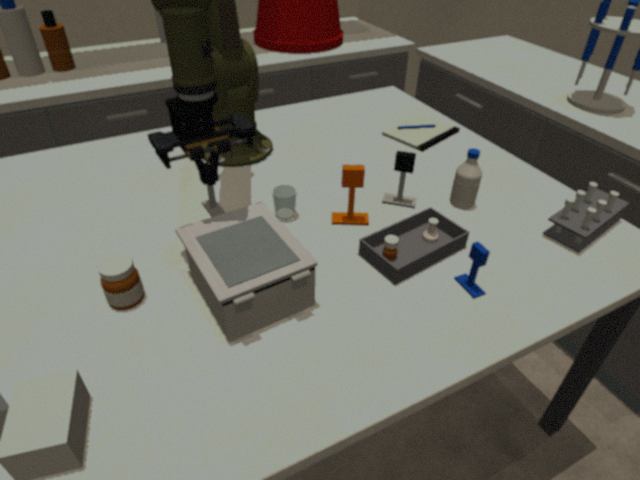

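View pics/top5.png

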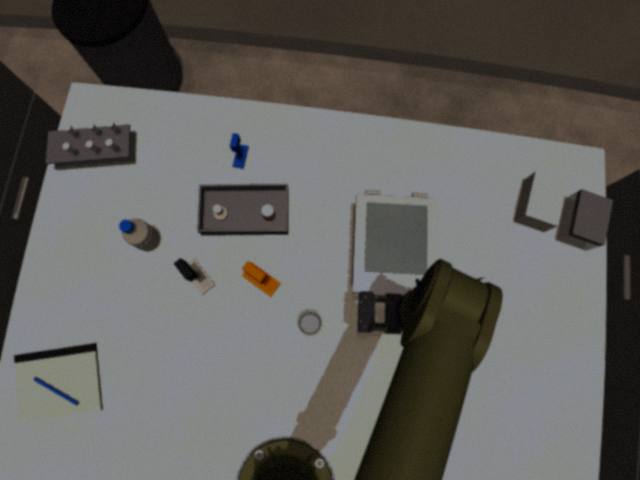

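```bash
cat > ov.py <<'E'
from h import *
import sys
def keypts(off=.073):
    s=get_state(); M=R.from_rotvec(s["tool_rot"]).as_matrix(); t=s["position"]
    # key frame: x = -toolY, y = toolZ, z=-toolX ; origin at toolx +0.073
    K=np.column_stack([-M[:,1],M[:,2],-M[:,0]]); o=t+M[:,0]*off-K[:,0]*.001
    return K,o
if __name__=="__main__":
    tag=sys.argv[1]; im=get_image("scene"); cv2.imwrite(f"pics/s{tag}.png",im["pixels"])
    K,o=keypts(); print("key origin",np.round(o,4))
    x0,y0,x1,y1,s=160,150,300,270,5
    crop(im["pixels"],x0,y0,x1,y1,s,f"pics/so{tag}.png",.55); c=cv2.imread(f"pics/so{tag}.png")
    pts=[o+K@np.array(p) for p in [(.032,.015,.006),(.032,-.015,.006),(-.032,-.015,.006),(-.032,.015,.006),(.032,.015,0),(.032,-.015,0)]]
    uv=proj(im,np.array(pts)); 
    for u in uv: cv2.circle(c,tuple(int(q) for q in (u+.5-[x0,y0])*s),3,(0,255,0),1)
    cv2.imwrite(f"pics/so{tag}.png",c)
E
python3 ov.py 6
```

```text
key origin [ 0.4166 -0.1866  0.0928]
```

View pics/so6.png

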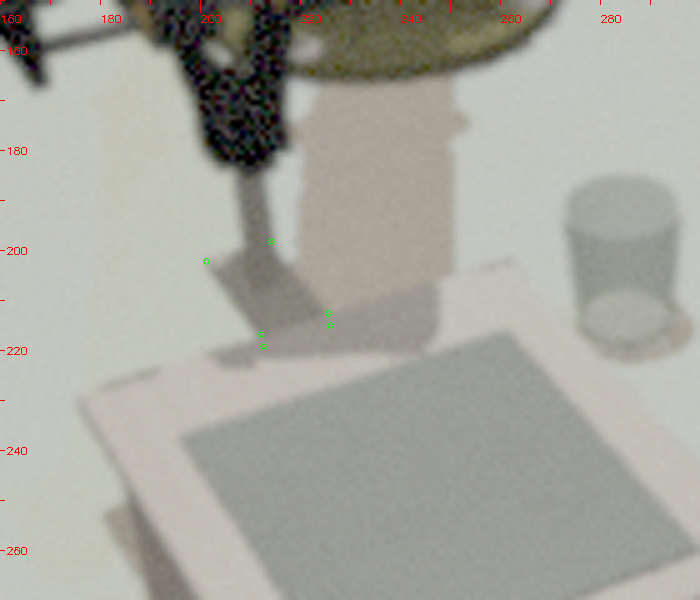

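```bash
python3 -m handwheel '[{"xyz":[0,-0.2,-1],"angular":[0,-0.3,-0.3]},{"xyz":[0,0,0],"angular":[0,0,0]}]'; python3 -c "
from h import *
state()"
```

```text
time: 6.87
position: [0.4191, -0.1889, 0.1578]
tool_rot: [-1.271, 1.164, 1.26]
ft_force: [-0.2, -0.1, -2.6]
grip_width: 0.178
t6.87 p [ 0.4191 -0.1889  0.1578] f [-0.22 -0.07 -2.63] tq [ 0.01  0.11 -0.01] g0.178
[[ 0.01  -0.997 -0.078]
 [ 0.001 -0.078  0.997]
 [-1.    -0.01   0.   ]]
```

```bash
python3 -m handwheel '[{"xyz":[0.9,0.1,-0.3],"angular":[0,0,0]},{"xyz":[0.8,0.1,0],"angular":[0,0,0]},{"xyz":[0,0,0],"angular":[0,0,0]}]'; python3 -c "
from h import *
state()"; python3 ov.py 7
```

```text
time: 7.12
position: [0.4395, -0.1868, 0.1573]
tool_rot: [-1.273, 1.16, 1.256]
ft_force: [1.2, 1.4, -2.6]
grip_width: 0.179
t7.12 p [ 0.4395 -0.1868  0.1573] f [ 1.15  1.36 -2.63] tq [ 0.07  0.   -0.01] g0.179
[[ 0.014 -0.997 -0.078]
 [ 0.001 -0.078  0.997]
 [-1.    -0.014 -0.   ]]
key origin [ 0.4388 -0.1869  0.0842]
```

View pics/so7.png

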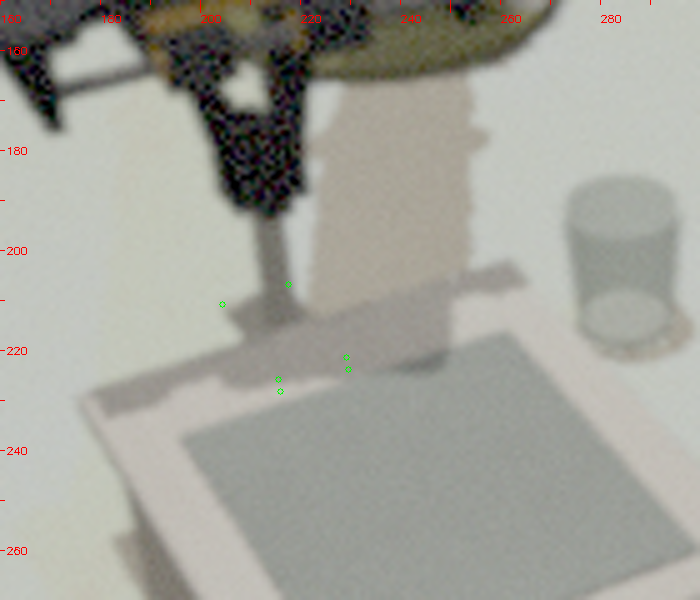

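The toe is now hidden below the lid edge at about (212,216), and I see no contact force. Going on in.

```bash
python3 -m handwheel '[{"xyz":[0.6,0,0],"angular":[0,0,0]},{"xyz":[0.4,0,0],"angular":[0,0,0]},{"xyz":[0,0,0],"angular":[0,0,0]}]'; python3 -c "
from h import *
state()"; python3 ov.py 8;python3 - <<'E'
from h import *
im=get_image('wrist'); cv2.imwrite('pics/w8.png',im['pixels'])
E
```

```text
time: 7.42
position: [0.4503, -0.1868, 0.1577]
tool_rot: [-1.273, 1.161, 1.257]
ft_force: [-0.6, 0.7, -1.9]
grip_width: 0.179
t7.42 p [ 0.4503 -0.1868  0.1577] f [-0.62  0.7  -1.94] tq [ 0.04  0.03 -0.01] g0.179
[[ 0.013 -0.997 -0.079]
 [ 0.001 -0.079  0.997]
 [-1.    -0.013 -0.   ]]
key origin [ 0.45   -0.1869  0.0847]
```

View pics/so8.png

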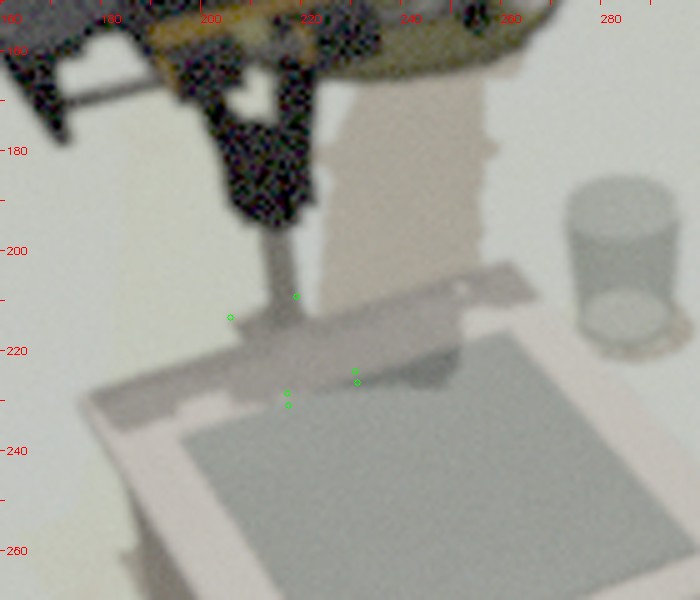

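View pics/w8.png

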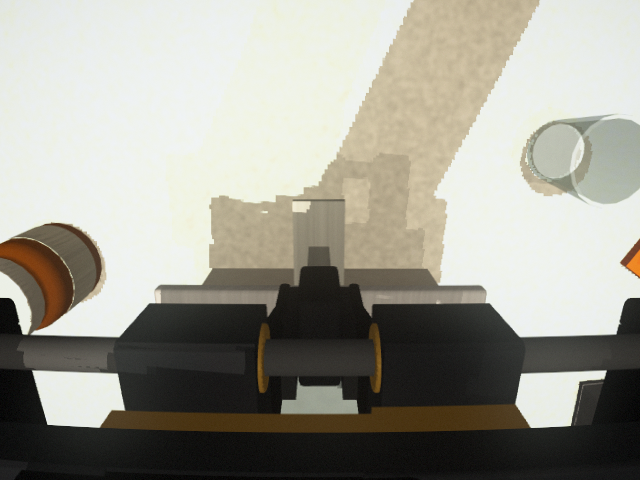

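```bash
python3 - <<'E'
from h import *
from ov import keypts
im=get_image('wrist'); crop(im["pixels"],150,180,280,300,5,"pics/c9.png",2)
for uv in [(165,287),(200,287),(450,287)]: print(pix2world(im,uv,.11))
K,o=keypts();print(o, pix2world(im,(293,200),o[2]+.006),pix2world(im,(343.5,200),o[2]+.006))
E
```

```text
[ 0.46882379 -0.27287686  0.11      ]
[ 0.46711292 -0.25296692  0.11      ]
[ 0.45614734 -0.11354077  0.11      ]
[ 0.44919892 -0.18693726  0.08448281] [ 0.41800158 -0.20493143  0.09048281] [ 0.41574287 -0.1763711   0.09048281]
```

View pics/c9.png

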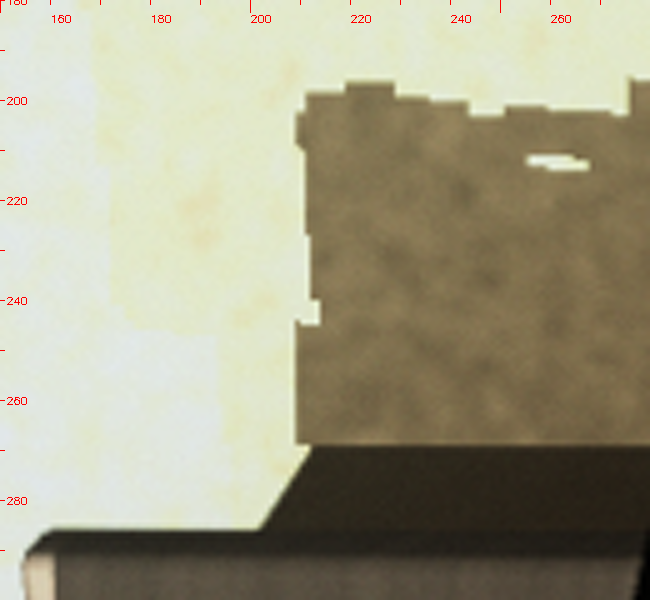

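```bash
python3 -m handwheel '[{"xyz":[0.4,0,0.4],"angular":[0,0,0]},{"xyz":[0,0,0],"angular":[0,0,0]}]';  python3 -m handwheel '[{"xyz":[0,0,0.2],"angular":[0,0,0]},{"xyz":[0,0,0],"angular":[0,0,0]}]';python3 -c "
from h import *
state()"
```

```text
time: 7.73
position: [0.4531, -0.187, 0.1617]
tool_rot: [-1.272, 1.162, 1.258]
ft_force: [0.5, -0.1, -2.2]
grip_width: 0.183
time: 7.9
position: [0.4531, -0.1871, 0.1641]
tool_rot: [-1.271, 1.162, 1.257]
ft_force: [-0.3, -0.4, -2.1]
grip_width: 0.18
t7.90 p [ 0.4531 -0.1871  0.1641] f [-0.31 -0.36 -2.15] tq [ 0.01 -0.02  0.02] g0.180
[[ 0.012 -0.997 -0.078]
 [ 0.001 -0.078  0.997]
 [-1.    -0.012  0.   ]]
```

```bash
for i in 1; do python3 -m handwheel '[{"xyz":[0,0,0.15],"angular":[0,0,0]}]'|egrep 'pos|for';python3 -m handwheel '[{"xyz":[0,0,0.15],"angular":[0,0,0]}]'|egrep 'pos|for';python3 -m handwheel '[{"xyz":[0,0,0.1],"angular":[0,0,0]}]'|egrep 'pos|for';done; python3 -c "
from h import *
state()"
```

```text
position: [0.4528, -0.1871, 0.1655]
ft_force: [1.3, -0.1, -3.4]
position: [0.4529, -0.1871, 0.1672]
ft_force: [1.9, -0.4, -4.6]
position: [0.4528, -0.1871, 0.1681]
ft_force: [1.5, -0.1, -5.1]
t8.15 p [ 0.4528 -0.1871  0.1681] f [ 1.53 -0.14 -5.12] tq [-0.08 -0.25  0.02] g0.181
[[ 0.012 -0.997 -0.078]
 [ 0.001 -0.078  0.997]
 [-1.    -0.012  0.001]]
```

Contact started at TCP z of about 0.166, since the vertical force is growing. Pulling on in small steps.

```bash
python3 -m handwheel '[{"xyz":[0,0,0.15],"angular":[0,0,0]}]'|egrep 'pos|for';python3 -m handwheel '[{"xyz":[0,0,0.15],"angular":[0,0,0]}]'|egrep 'pos|for';python3 -m handwheel '[{"xyz":[0,0,0.15],"angular":[0,0,0]}]'|egrep 'pos|for'; python3 -c "
from h import *
state()"
```

```text
position: [0.4528, -0.187, 0.1693]
ft_force: [3.0, -0.1, -7.4]
position: [0.4528, -0.187, 0.1705]
ft_force: [2.5, -1.0, -8.6]
position: [0.4528, -0.1869, 0.1715]
ft_force: [3.9, -0.9, -10.3]
t8.40 p [ 0.4528 -0.1869  0.1715] f [  3.94  -0.94 -10.25] tq [-0.15 -0.73  0.01] g0.179
[[ 0.012 -0.997 -0.078]
 [ 0.001 -0.077  0.997]
 [-1.    -0.012  0.   ]]
```

```bash
python3 ov.py 10;python3 - <<'E'
from h import *
im=get_image('wrist'); cv2.imwrite('pics/w10.png',im['pixels'])
E
```

```text
key origin [ 0.4528 -0.1869  0.0986]
```

View pics/so10.png

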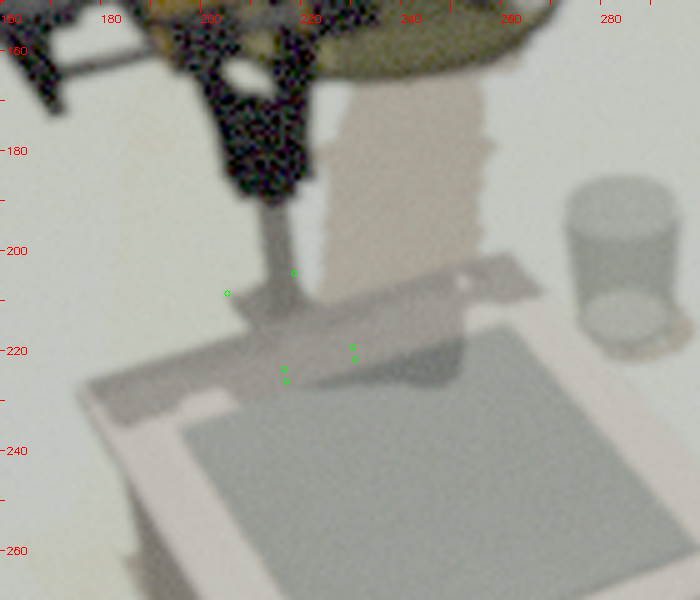

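View pics/w10.png

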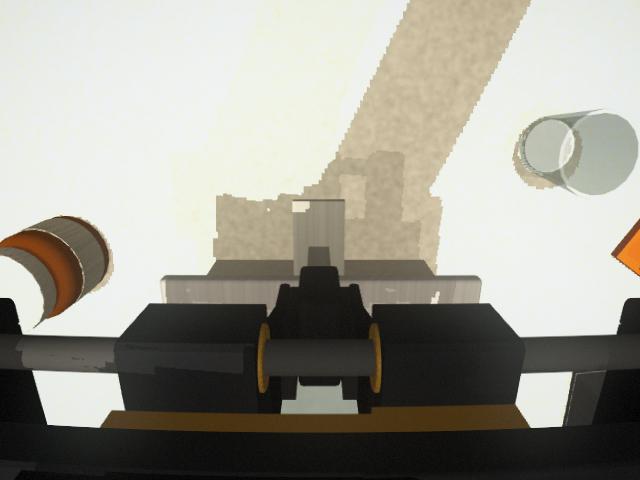

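The rear toe is still at row 200 in the wrist view, so the key hasn't slipped. The lid's front edge has started to rise (scene left corner at row 227, was 230). Continuing.

```bash
python3 -m handwheel '[{"xyz":[0,0,0.15],"angular":[0,0,0]}]'|egrep 'pos|for';python3 -m handwheel '[{"xyz":[0,0,0.15],"angular":[0,0,0]}]'|egrep 'pos|for';python3 -m handwheel '[{"xyz":[0,0,0.15],"angular":[0,0,0]}]'|egrep 'pos|for'; python3 -m handwheel '[{"xyz":[0,0,0.15],"angular":[0,0,0]}]'|egrep 'pos|for';python3 -c "
from h import *
state()"
```

```text
position: [0.4528, -0.1869, 0.1725]
ft_force: [4.5, -1.6, -11.5]
position: [0.4529, -0.1868, 0.1735]
ft_force: [5.5, -0.7, -12.4]
position: [0.4529, -0.1867, 0.1744]
ft_force: [4.4, -0.6, -13.3]
position: [0.453, -0.1867, 0.1756]
ft_force: [4.2, -0.7, -13.0]
t8.83 p [ 0.453  -0.1867  0.1756] f [  4.21  -0.69 -12.96] tq [-0.31 -0.95 -0.09] g0.180
[[ 0.012 -0.997 -0.078]
 [ 0.    -0.078  0.997]
 [-1.    -0.012 -0.001]]
```

```bash
python3 -m handwheel '[{"xyz":[0,0,0.15],"angular":[0,0,0]}]'|egrep 'pos|for';python3 -m handwheel '[{"xyz":[0,0,0.15],"angular":[0,0,0]}]'|egrep 'pos|for';python3 -m handwheel '[{"xyz":[0,0,0.15],"angular":[0,0,0]}]'|egrep 'pos|for'; python3 -m handwheel '[{"xyz":[0,0,0.1],"angular":[0,0,0]}]'|egrep 'pos|for';python3 -m handwheel '[{"xyz":[0,0,0.1],"angular":[0,0,0]}]'|egrep 'pos|for';python3 -c "
from h import *
state()"
```

```text
position: [0.453, -0.1867, 0.1771]
ft_force: [3.3, -0.9, -9.7]
position: [0.4529, -0.1867, 0.1788]
ft_force: [2.5, -0.9, -8.7]
position: [0.4528, -0.1866, 0.1808]
ft_force: [3.7, -0.7, -8.4]
position: [0.4529, -0.1866, 0.1824]
ft_force: [3.0, -0.1, -7.3]
position: [0.4529, -0.1866, 0.184]
ft_force: [2.5, 0.2, -8.3]
t9.25 p [ 0.4529 -0.1866  0.184 ] f [ 2.53  0.22 -8.25] tq [-0.12 -0.56 -0.  ] g0.180
[[ 0.012 -0.997 -0.078]
 [ 0.001 -0.078  0.997]
 [-1.    -0.012  0.   ]]
```

```bash
python3 -m handwheel '[{"xyz":[0,0,0],"angular":[0,0,0]},{"xyz":[0,0,0],"angular":[0,0,0]}]'|egrep 'pos|for'; python3 ov.py 11;python3 - <<'E'
from h import *
im=get_image('wrist'); cv2.imwrite('pics/w11.png',im['pixels']);np.save("w11.npy",im,allow_pickle=True)
crop(im["pixels"],130,190,260,300,5,"pics/c11.png",1.5)
a=cv2.imread("pics/s11.png"); crop(a,165,195,325,345,4,"pics/c11s.png")
E
```

```text
position: [0.453, -0.1866, 0.1849]
ft_force: [3.1, 0.1, -7.5]
key origin [ 0.4529 -0.1866  0.1119]
```

View pics/c11s.png

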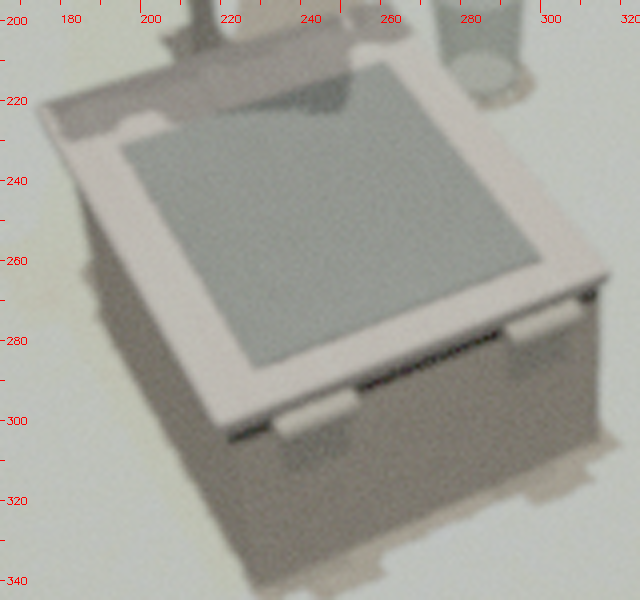

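View pics/w11.png

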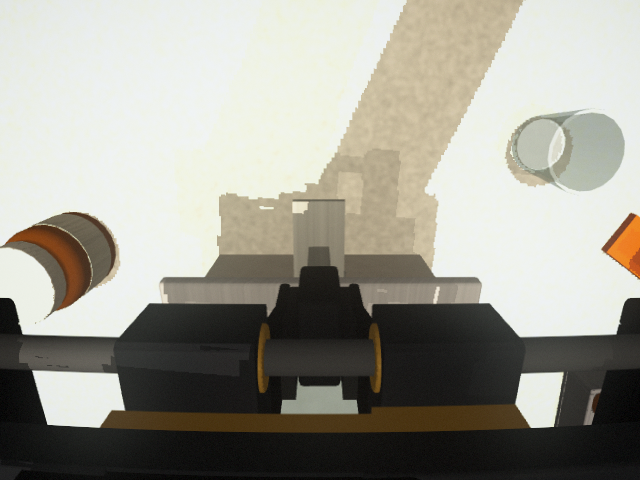

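View pics/c11.png

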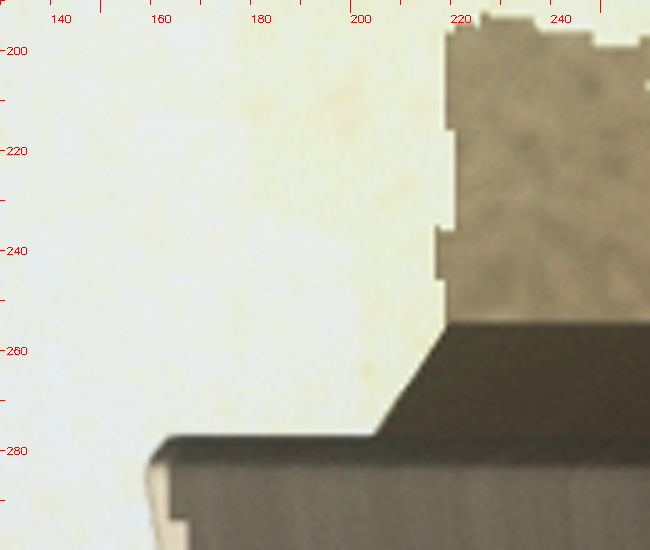

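```bash
cat > lidang.py <<'E'
from h import *
im=get_image("scene")
b=np.array([.5944,-.1742,.0775])
def corner(y,th,x=-.13,t=.01):
    l=.1-x; c,s=np.cos(th),np.sin(th)
    X=.1-l*c+ t*s; Z=.1+l*s+t*c
    C,S=np.cos(b[2]),np.sin(b[2]); return [b[0]+C*X-S*y,b[1]+S*X+C*y,Z]
for nm,y,x in (("left",-.095,-.13),("right",.095,-.13),("glassmid",0,-.08)):
  p0=proj(im,corner(y,0,x))[0]
  for th in (.06,.07,.08,.09,.1,.109,.12): print(nm,th,"lift %.1f"%(230*np.sin(th)),np.round(proj(im,corner(y,th,x))[0]-p0,1))
E
python3 lidang.py
```

```text
left 0.06 lift 13.8 [-1.1 -5.4]
left 0.07 lift 16.1 [-1.3 -6.2]
left 0.08 lift 18.4 [-1.4 -7.1]
left 0.09 lift 20.7 [-1.6 -8. ]
left 0.1 lift 23.0 [-1.7 -8.9]
left 0.109 lift 25.0 [-1.9 -9.6]
left 0.12 lift 27.5 [ -2.  -10.6]
right 0.06 lift 13.8 [-0.2 -5.2]
right 0.07 lift 16.1 [-0.2 -6. ]
right 0.08 lift 18.4 [-0.2 -6.9]
right 0.09 lift 20.7 [-0.2 -7.7]
right 0.1 lift 23.0 [-0.2 -8.6]
right 0.109 lift 25.0 [-0.2 -9.3]
right 0.12 lift 27.5 [ -0.2 -10.3]
glassmid 0.06 lift 13.8 [-0.4 -4.1]
glassmid 0.07 lift 16.1 [-0.4 -4.8]
glassmid 0.08 lift 18.4 [-0.5 -5.5]
glassmid 0.09 lift 20.7 [-0.5 -6.2]
glassmid 0.1 lift 23.0 [-0.6 -6.8]
glassmid 0.109 lift 25.0 [-0.6 -7.4]
glassmid 0.12 lift 27.5 [-0.6 -8.1]
```

```bash
python3 - <<'E'
from h import *
a=cv2.imread("pics/w8.png");b=cv2.imread("pics/w11.png")
T=[]
for i,(im,x) in enumerate([(a,145),(a,460),(b,150),(b,450)]):
    crop(im,x,265,x+50,305,8,"pics/t%d.png"%i,2.); T.append(cv2.imread("pics/t%d.png"%i))
cv2.imwrite("pics/c12.png",np.vstack([np.hstack(T[:2]),np.hstack(T[2:])]))
E
```

```text
(no output)
```

View pics/c12.png

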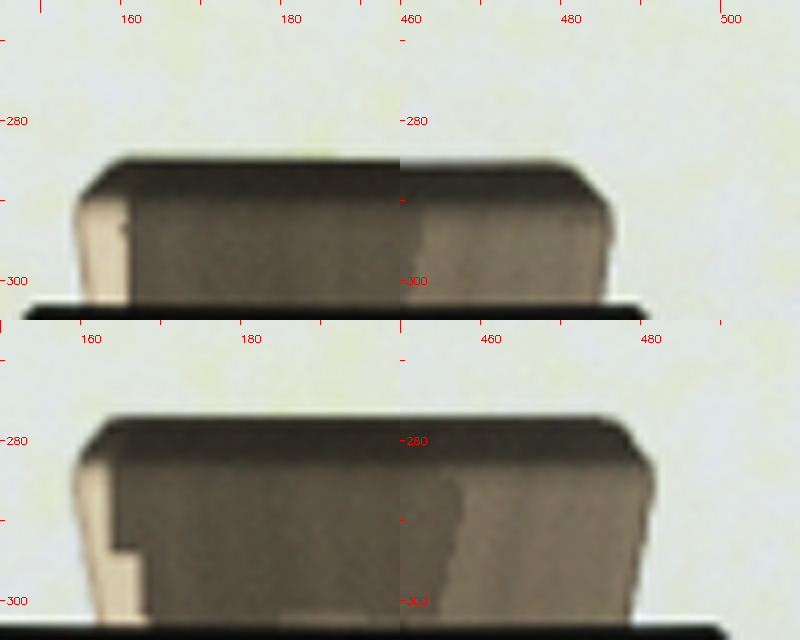

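```bash
python3 - <<'E'
from h import *
im=np.load("w11.npy",allow_pickle=True).item()
def ray(uv,T):
    p=cv2.undistortPoints(np.array([[uv]],float),im["K"],np.array(im["dist"],float))[0,0]
    return T[:3,:3]@np.array([p[0],p[1],1])
# w8 camera: same orientation; TCP moved (.4503,-.1868,.1577) vs w11 (.453,-.1866,.1849)
T11=im["cam_to_world"]; T8=T11.copy(); T8[:3,3]+=np.array([.4503,-.1868,.1577])-np.array([.453,-.1866,.1849])
def W(l,r,T,z):
    P=[T[:3,3]+ray(u,T)*(z-T[2,3])/ray(u,T)[2] for u in (l,r)]; return np.linalg.norm(P[0]-P[1])
w8=W((153.2,291),(486,291),T8,.110); print("shut width",w8)
for z in (.125,.13,.132,.134,.136,.138): print(z,W((158.3,284),(481,284),T11,z))
print(.1-.1+ (T11[2,3]))
E
```

```text
shut width 0.1881515961595593
0.125 0.19175886465876205
0.13 0.18742528779037249
0.132 0.18569185704301663
0.134 0.1839584262956608
0.136 0.18222499554830504
0.138 0.1804915648009492
0.34624779423841584
```

```bash
python3 -m handwheel '[{"xyz":[0,0,0.1],"angular":[0,0,0]},{"xyz":[0,0,0.1],"angular":[0,0,0]},{"xyz":[0,0,0.1],"angular":[0,0,0]}]'|egrep 'pos|for'; python3 -m handwheel '[{"xyz":[0,0,0],"angular":[0,0,0]},{"xyz":[0,0,0],"angular":[0,0,0]},{"xyz":[0,0,0],"angular":[0,0,0]}]'|egrep 'pos|for';python3 ov.py 12; python3 - <<'E'
from h import *
im=get_image('wrist'); cv2.imwrite('pics/w12.png',im['pixels']);np.save("w12.npy",im,allow_pickle=True)
state()
T=[]
for i,x in enumerate((150,450)):
    crop(im["pixels"],x,255,x+50,305,8,"pics/t%d.png"%i,2.); T.append(cv2.imread("pics/t%d.png"%i))
cv2.imwrite("pics/c13.png",np.hstack(T))
a=cv2.imread("pics/s12.png"); a0=cv2.imread("pics/s6.png"); 
crop(a0,165,205,225,250,6,"pics/t1.png");crop(a,165,205,225,250,6,"pics/t2.png")
cv2.imwrite("pics/c14.png",np.hstack([cv2.imread("pics/t1.png"),cv2.imread("pics/t2.png")]))
E
```

```text
position: [0.4526, -0.1865, 0.1877]
ft_force: [2.4, -0.8, -7.6]
position: [0.4525, -0.1865, 0.1879]
ft_force: [1.5, -0.4, -6.8]
key origin [ 0.4523 -0.1865  0.115 ]
t10.17 p [ 0.4525 -0.1865  0.1879] f [ 2.49 -0.58 -6.34] tq [-0.07 -0.34  0.01] g0.179
[[ 0.011 -0.997 -0.078]
 [ 0.002 -0.078  0.997]
 [-1.    -0.011  0.001]]
```

View pics/c13.png

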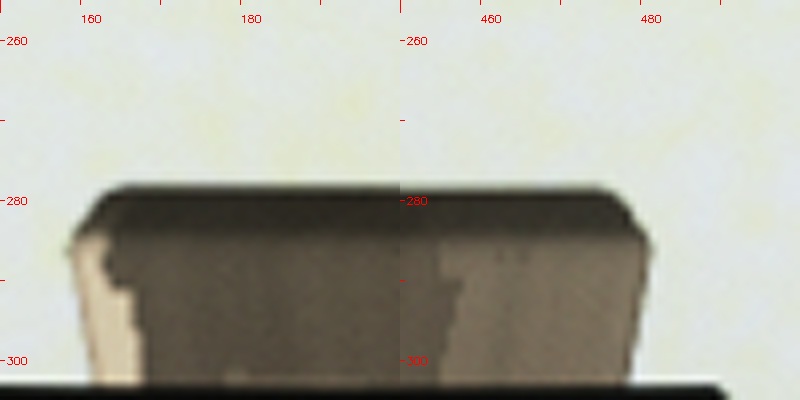

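View pics/c14.png

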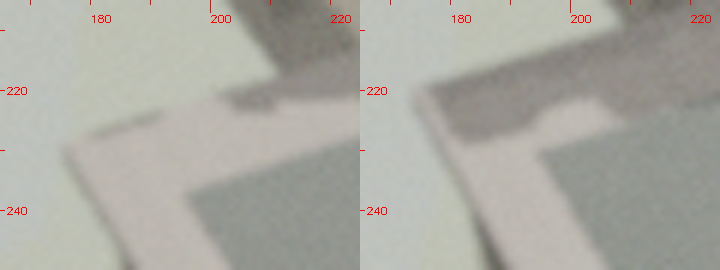

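```bash
python3 - <<'E'
from h import *
from lidang import corner,im,proj
a0=[cv2.imread(f"pics/{n}.png") for n in ("scene0","s6")]; a=[cv2.imread("pics/s12.png"),get_image("scene")["pixels"]]
def prof(L,c,lo,hi):
    g=np.mean([x.astype(float).mean(2) for x in L],0); p=cv2.GaussianBlur(g,(0,0),1.0)[lo:hi,c-1:c+2].mean(1); return np.round(p,0).astype(int)
for c in (180,184,188,192): print(c,prof(a0,c,215,236).tolist(),'\n   ',prof(a,c,207,228).tolist())
E
```

```text
left 0.06 lift 13.8 [-1.1 -5.4]
left 0.07 lift 16.1 [-1.3 -6.2]
left 0.08 lift 18.4 [-1.4 -7.1]
left 0.09 lift 20.7 [-1.6 -8. ]
left 0.1 lift 23.0 [-1.7 -8.9]
left 0.109 lift 25.0 [-1.9 -9.6]
left 0.12 lift 27.5 [ -2.  -10.6]
right 0.06 lift 13.8 [-0.2 -5.2]
right 0.07 lift 16.1 [-0.2 -6. ]
right 0.08 lift 18.4 [-0.2 -6.9]
right 0.09 lift 20.7 [-0.2 -7.7]
right 0.1 lift 23.0 [-0.2 -8.6]
right 0.109 lift 25.0 [-0.2 -9.3]
right 0.12 lift 27.5 [ -0.2 -10.3]
glassmid 0.06 lift 13.8 [-0.4 -4.1]
glassmid 0.07 lift 16.1 [-0.4 -4.8]
glassmid 0.08 lift 18.4 [-0.5 -5.5]
glassmid 0.09 lift 20.7 [-0.5 -6.2]
glassmid 0.1 lift 23.0 [-0.6 -6.8]
glassmid 0.109 lift 25.0 [-0.6 -7.4]
glassmid 0.12 lift 27.5 [-0.6 -8.1]
180 [153, 153, 153, 153, 153, 153, 153, 153, 153, 153, 150, 146, 142, 142, 143, 144, 144, 143, 141, 138, 135] 
    [156, 156, 156, 156, 156, 156, 156, 156, 153, 145, 129, 110, 95, 90, 91, 94, 98, 102, 106, 112, 119]
184 [153, 153, 153, 153, 153, 153, 154, 154, 152, 148, 143, 139, 139, 141, 143, 144, 144, 144, 144, 145, 145] 
    [153, 153, 153, 153, 154, 154, 154, 150, 141, 124, 105, 94, 91, 93, 95, 96, 97, 96, 96, 97, 104]
188 [154, 154, 154, 154, 154, 154, 153, 151, 146, 140, 138, 140, 144, 145, 146, 146, 146, 146, 145, 145, 145] 
    [154, 154, 154, 154, 154, 153, 149, 137, 119, 102, 92, 90, 93, 96, 98, 98, 99, 99, 100, 105, 116]
192 [153, 154, 154, 154, 154, 153, 152, 150, 146, 143, 143, 144, 145, 145, 145, 144, 145, 145, 146, 146, 146] 
    [155, 154, 154, 154, 152, 146, 134, 116, 99, 92, 92, 94, 96, 97, 98, 98, 99, 101, 108, 119, 133]
```

```bash
python3 - <<'E' | grep -v lift
from h import *
from lidang import corner,im
def row(c,th):
    p=proj(im,np.array([corner(y,th) for y in np.linspace(-.095,.0,60)])); return np.interp(c,p[:,0],p[:,1])
for th in (0,.08,.09,.1,.109,.12): print(th,[round(row(c,th),2) for c in (180,184,188,192)])
E
python3 - <<'E'
from h import *
im=np.load("w12.npy",allow_pickle=True).item(); s=get_state()["position"];T=im["cam_to_world"]
def P(uv,z): return pix2world(im,uv,z)
for z in (.128,.13,.132,.134,.136): print(z,np.linalg.norm(P((157.9,285),z)-P((480.8,285),z)),P((320,285),z)[0])
print(s,T[:3,3])
E
```

```text
0 [np.float64(226.64), np.float64(225.39), np.float64(224.14), np.float64(222.89)]
0.08 [np.float64(219.12), np.float64(217.89), np.float64(216.67), np.float64(215.45)]
0.09 [np.float64(218.2), np.float64(216.98), np.float64(215.76), np.float64(214.54)]
0.1 [np.float64(217.29), np.float64(216.07), np.float64(214.86), np.float64(213.64)]
0.109 [np.float64(216.47), np.float64(215.26), np.float64(214.05), np.float64(212.83)]
0.12 [np.float64(215.48), np.float64(214.27), np.float64(213.06), np.float64(211.85)]
0.128 0.1920550611684061 0.46873520435745925
0.13 0.1903199559924947 0.4678580149207092
0.132 0.18858485081658324 0.46698082548395914
0.134 0.1868497456406718 0.46610363604720917
0.136 0.18511464046476037 0.4652264466104591
[ 0.45252098 -0.18650735  0.1879648 ] [ 0.37164099 -0.19389669  0.3493757 ]
```

```bash
python3 -m handwheel '[{"xyz":[0,0,0.12],"angular":[0,0,0]},{"xyz":[0,0,0.12],"angular":[0,0,0]},{"xyz":[0,0,0],"angular":[0,0,0]},{"xyz":[0,0,0],"angular":[0,0,0]}]'|egrep 'pos|for'; python3 - <<'E'
from h import *
state()
im=get_image('wrist'); cv2.imwrite('pics/w14.png',im['pixels']);np.save("w14.npy",im,allow_pickle=True)
T=[]
for i,x in enumerate((150,450)):
    crop(im["pixels"],x,255,x+50,305,8,"pics/t%d.png"%i,2.); T.append(cv2.imread("pics/t%d.png"%i))
cv2.imwrite("pics/c15.png",np.hstack(T))
a=[get_image("scene")["pixels"] for _ in range(2)]; cv2.imwrite("pics/s14.png",a[0])
g=np.mean([x.astype(float).mean(2) for x in a],0); g=cv2.GaussianBlur(g,(0,0),1.0)
for c in (180,184,188,192):
    p=g[205:226,c-1:c+2].mean(1); print(c,p.round().astype(int).tolist())
    m=p.max()*.5+p[:16].min()*.5; i=np.argmax(p<m); print(205+i-1+(p[i-1]-m)/(p[i-1]-p[i]))
cv2.imwrite("pics/w15t.png",get_image("top")["pixels"])
E
```

```text
position: [0.4523, -0.1864, 0.1903]
ft_force: [2.2, -0.3, -6.4]
t10.65 p [ 0.4523 -0.1864  0.1903] f [ 2.21 -0.26 -6.37] tq [-0.03 -0.33 -0.04] g0.178
[[ 0.01  -0.997 -0.078]
 [ 0.002 -0.078  0.997]
 [-1.    -0.011  0.001]]
180 [156, 156, 156, 156, 156, 156, 156, 156, 156, 153, 146, 130, 111, 95, 90, 91, 95, 98, 102, 106, 112]
216.37874703849573
184 [154, 154, 153, 153, 153, 153, 153, 153, 150, 141, 125, 106, 95, 92, 94, 96, 97, 97, 97, 96, 97]
215.10858591169227
188 [153, 154, 154, 154, 154, 154, 154, 150, 139, 121, 103, 92, 91, 93, 96, 98, 99, 99, 99, 100, 105]
213.929115726851
192 [154, 154, 154, 154, 154, 153, 147, 135, 118, 102, 93, 92, 95, 97, 98, 98, 98, 99, 103, 110, 122]
212.68293542174297
```

View pics/c15.png

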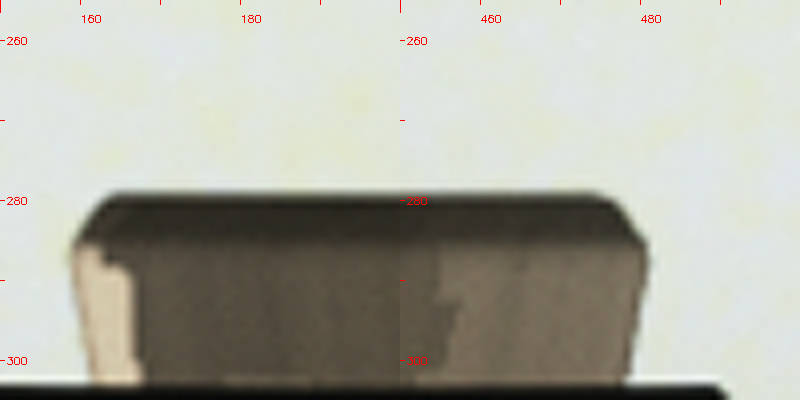

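View pics/s14.png

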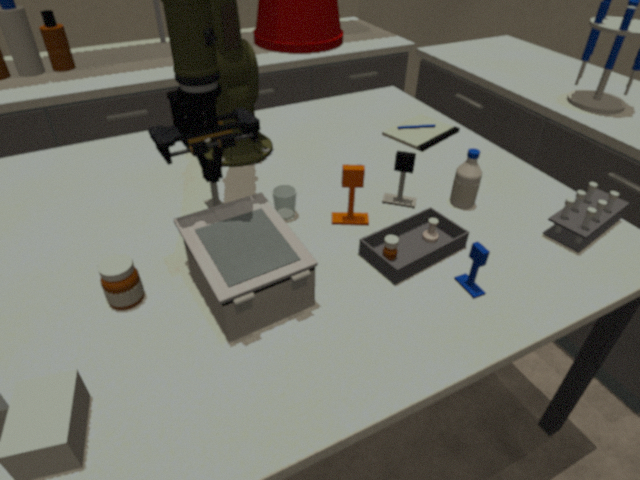

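```bash
for i in 1 2 3; do python3 -m handwheel '[{"xyz":[0,0,0],"angular":[0,0,0]},{"xyz":[0,0,0],"angular":[0,0,0]},{"xyz":[0,0,0],"angular":[0,0,0]},{"xyz":[0,0,0],"angular":[0,0,0]}]'|egrep 'pos|for|grip'; done;python3 ov.py 16
```

```text
position: [0.4523, -0.1864, 0.1903]
ft_force: [1.2, -0.1, -6.0]
grip_width: 0.182
position: [0.4523, -0.1864, 0.1903]
ft_force: [1.9, -0.2, -6.7]
grip_width: 0.178
position: [0.4523, -0.1864, 0.1903]
ft_force: [1.6, -0.3, -6.6]
grip_width: 0.178
key origin [ 0.4521 -0.1864  0.1173]
```

View pics/so16.png

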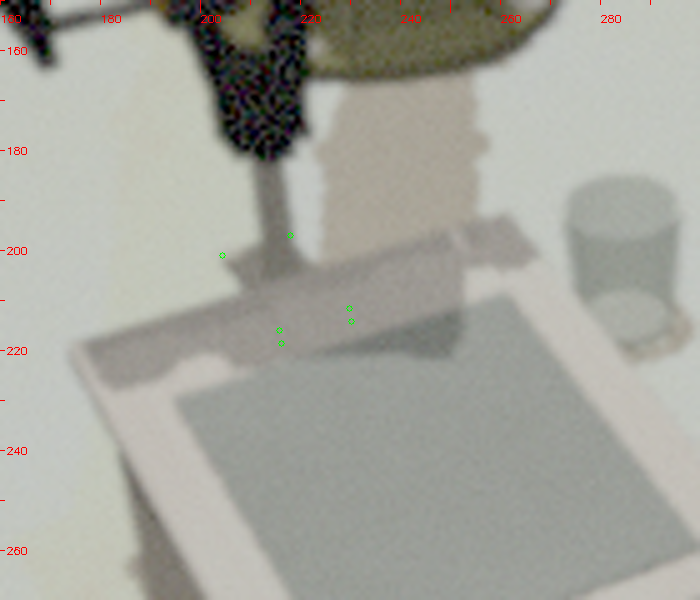

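View pics/w15t.png

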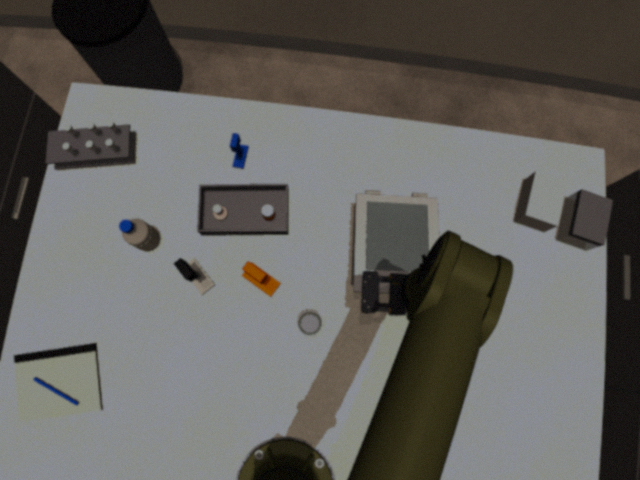

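Everything is steady: TCP z stays at 0.1903 and the load at about 6.5 N. The lid's front-left corner is now at (175,219), up from row 230, and the bystanders, vial and pestle haven't moved. Handing in.

```bash
python3 -c "
from h import *
close_job(); state()"
```

```text
the job is handed in; nothing more can be done
the job is handed in; nothing more can be done
```

I took the smaller black-grip key out of the bin, hooked its foot about 2 cm under the dry box's front lip and lifted in small steps of 1 to 1.5 mm. The gasket let go smoothly, and I handed the job in at about 12 s with the lid hanging on the key.

- **Force:** the wrist force peaked at about 13 N and then fell to about 6.5 N. The pull stayed gradual, with no sign of the lid flying up.
- **Holding still:** over the last second the tool position didn't change (TCP z 0.1903), and the key was still firmly gripped. In the wrist view its foot stayed in the same place during the pull, so it hadn't slipped.
- **Lid opening:** my estimates of the opening at the front edge disagree somewhat, from about 22.5 to 26.5 mm. The scene camera gave 22.6 or 25.2 mm depending on how I corrected it, the wrist camera gave about 25 mm, and the tool travel since contact gave up to 26.5 mm. I take it as about 24.5 mm, give or take 2 mm.
- **Other things:** the vial, pestle, beaker, jar, reagent bottle and look-alike keys looked undisturbed in the final pictures. I never saw the front dial, but the only contact I detected was the foot against the lid.

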